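# Clip a punch-tip cassette into its tool case

### The job

Pack away the leather punch set: first lift the punch driver that was left lying across the empty bay and lay it along its cradle in the case. Then take the loose cassette of punch tips, hook its tongue under the lip of the empty bay and swing the other end down until the spring catch snaps over it and it lies fully home. Leave the cassette that is already clipped in and the other things on the bench where they are.

Things in the scene. Friction and masses are not known exactly. Their poses are not given: they have to be found in the camera images.
- case: Open black clamshell tool case with grey insert, fixed, mm: base half 218 (x) by 258 (y), walls 45 high, 4 thick; empty lid half lies open beyond +x. Origin: base half's underside centre, on the bench; x to the hinge, z up. Deck 8 above the bench. Bays along x: a at y=+70, b at y=-10, each with a lip at -x, spring catch at +x. One holds 'fitted'; the driver lies across the other, empty one.
- lip_a (a point): Bay a: middle of the lip's lower edge, case (-70, +70, 17) mm; axes as the case. Lip 42 mm wide, 4 thick, 9 above the deck, overhangs 8 from a back stop at case x=-78. Two side ribs 9 mm high, case x -60 to +55, inner faces 38 mm apart; free deck beyond them for fingers. Fixed stop 8 mm high at x=+67.5, so a cassette has 3.5 mm play lengthwise, 2 mm each side.
- catch_a (a joint): Spring catch of bay a, steel tab 22 mm wide: 0 m free, up to 0.008 m pushed to +x; 0 also while the bay is empty. Nose tip at case x=+61.5 mm, 13 mm above the deck; its lead-in slope rises to x=+71.5, 27 mm above the deck (top 28). A cassette's step swung down pushes it aside 2 to 5 mm, then it springs back over the step; needs about 5 to 10 N down on the thumb pad.
- lip_b (a point): Bay b: middle of the lip's lower edge, case (-70, -10, 17) mm; axes as the case. Lip 42 mm wide, 4 thick, 9 above the deck, overhangs 8 from a back stop at case x=-78. Two side ribs 9 mm high, case x -60 to +55, inner faces 38 mm apart; free deck beyond them for fingers. Fixed stop 8 mm high at x=+67.5, so a cassette has 3.5 mm play lengthwise, 2 mm each side.
- catch_b (a joint): Spring catch of bay b, steel tab 22 mm wide: 0 m free, up to 0.008 m pushed to +x; 0 also while the bay is empty. Nose tip at case x=+61.5 mm, 13 mm above the deck; its lead-in slope rises to x=+71.5, 27 mm above the deck (top 28). A cassette's step swung down pushes it aside 2 to 5 mm, then it springs back over the step; needs about 5 to 10 N down on the thumb pad.
- cradle (a point): Place of the driver's centre when laid in its cradle: case (0, -80, 28) mm, axes as the case. Two U-shaped saddles centred 34 mm either side along x, each 16 mm long; floors 20 mm above the bench, side walls 21 mm apart inside and 3 thick, tops 29 mm above the bench; end stops 96 mm apart inside. 52 mm open between the saddles for fingers.
- driver: Punch driver: eight-sided aluminium bar 16 mm across flats, 78 mm long, with a 10 mm steel spigot 12 mm long at its +x end (90 mm over all). Origin: on its axis, mid-length; x is its axis. Starts level across the empty bay's ribs, within 30 degrees of square to the case, axis 25 mm above the bench, middle at case x=-3 mm on the bay's middle line. 85 to 145 g. Either way round in the cradle.
- cassette: Loose cassette: black plastic bar 120 (x) by 34 (y) by 30 mm high with five steel punch tips in a row on top, x -54 to +27, to 50 mm high; bare thumb pad on top from x=+30 to +60. Tongue at -x, low step at +x. Origin: underside, middle of the bar; z up. Starts flat on the bench left or right of the case, yaw up to 2.2 rad either way. Seated: origin at case (-3, bay y, 8) mm, axes as the case. 130 to 245 g.
- cassette_tongue (a point): Tip of the loose cassette's tongue at its underside: cassette (-74, 0, 0) mm. The tongue is 26 mm wide, 5 thick, flush with the underside and sticks out 14 mm. Seated, it is 4 to 8 mm past the lip's edge.
- cassette_step (a point): Outer end of the loose cassette's step at its underside: cassette (68, 0, 0) mm. The step is 30 mm wide, 10 high, sticks out 8 mm; the catch snaps over it.
- cassette_pad (a point): Place to press on the loose cassette's thumb pad, on the top: cassette (46, 0, 30) mm.
- fitted: A second cassette, same shape and axes as the loose one, clipped in the other bay from the start; leave it. Origin: underside, middle of its bar.
- tin: Bystander: steel tin, 72 mm diameter, 85 mm high, upright on the side of the case opposite to the loose cassette. Origin: centre of its base.
- dye: Bystander: white plastic bottle, 44 mm diameter, 115 mm high, upright, far left. Origin: centre of its base.
- wax: Bystander: block of beeswax, 70 x 45 x 28 mm, far right. Origin: centre of its underside.

How it is judged:
On the way, in this order (a step that is already met when the one before it is completed fails the run):
1. the driver lies along its cradle in the case (x of driver in the frame of case between -0.006 and 0.006 m and y of driver in the frame of case between -0.085 and -0.075 m and z of driver in the frame of case between 0.022 and 0.032 m and angle between the x axis of driver and the x axis of case, either way round below 0.08 rad), for 0.2 s.
2. the cassette's tongue is under the lip of the empty bay while its other end is still up (((x of cassette_tongue in the frame of lip_a below -0.002 m and y of cassette_tongue in the frame of lip_a between -0.006 and 0.006 m and z of cassette_tongue in the frame of lip_a between -0.012 and -0.0045 m and z of cassette_step in the frame of case between 0.016 and 0.1 m) or (x of cassette_tongue in the frame of lip_b below -0.002 m and y of cassette_tongue in the frame of lip_b between -0.006 and 0.006 m and z of cassette_tongue in the frame of lip_b between -0.012 and -0.0045 m and z of cassette_step in the frame of case between 0.016 and 0.1 m))), for 0.05 s.
At the end, for the whole second after the job is handed in: The driver lies down in its cradle (within 5 mm, 0.08 rad, either way round). The loose cassette is home in the empty bay: tongue 2 mm or more under the lip, step end within 2.5 mm of the deck, catch sprung back over the step (under 1.5 mm). The fitted cassette has stayed; all is at rest (all of step 1 and (((x of cassette_tongue in the frame of lip_a below -0.002 m and y of cassette_tongue in the frame of lip_a between -0.006 and 0.006 m and z of cassette_tongue in the frame of lip_a between -0.012 and -0.0045 m and z of cassette_step in the frame of case between 0.005 and 0.0105 m) and value of joint catch_a below 0.0015 m and angle between the x axis of cassette and the x axis of case, either way round below 0.05 rad) or ((x of cassette_tongue in the frame of lip_b below -0.002 m and y of cassette_tongue in the frame of lip_b between -0.006 and 0.006 m and z of cassette_tongue in the frame of lip_b between -0.012 and -0.0045 m and z of cassette_step in the frame of case between 0.005 and 0.0105 m) and value of joint catch_b below 0.0015 m and angle between the x axis of cassette and the x axis of case, either way round below 0.05 rad)) and distance of fitted from where it was at the start of the episode below 0.008 m and linear speed of each of cassette, driver below 0.02 m/s and angular speed of each of cassette, driver below 0.2 rad/s); the robot touches nothing.
It fails at once if the cassette that is already clipped in is shifted (distance of fitted from where it was at the start of the episode above 0.008 m).
It fails at once if the tin is pushed away (distance of tin from where it was at the start of the episode above 0.02 m).
It fails at once if the dye bottle is pushed away (distance of dye from where it was at the start of the episode above 0.02 m).
It fails at once if the wax block is pushed away (distance of wax from where it was at the start of the episode above 0.02 m).
It also fails if it takes over 61 s, if anything falls off the work surface, if the arm or the gripper's body presses on something with over 40 N, if the wrist force passes 120 N, or if a joint passes its speed limit or range.

### The arm

A 6-joint arm with a two-finger parallel gripper is mounted at the origin on the work surface. World frame = base frame: x ahead of the robot, y to its left, z up, the work surface at z = 0. Lengths are in m, angles in rad, forces in N, time in s.
With the tool pointing down it reaches from about 0.275 to 0.875 m from the base axis. Payload 12.5 kg.
Tool frame: the origin (TCP) lies at the very end of the fingers, on their centre line; the grasp point (between the pads) lies 19 mm behind it; z points along the fingers, y is the line along which they close (so a half turn about z gives the same grasp; the last joint's range is limited). The gripper opens to 85 mm and grips with 20 to 120 N. Pads are 22 mm wide; open, the fingers measure 114 mm over their backs; the gripper's body (76 mm by 85 mm) begins 54 mm behind the grasp point. The pads swing forward as they close: fully open they stand 13 mm farther back than shut.
Start: joints at [1.253, 0.351, 1.652, -0, 1.139, -0.085], TCP at [0.127, 0.535, 0.231] pointing down, gripper open.
Joint ranges: [-2.75, 2.75], [-0.79, 2.1], [0.01, 2.65], [-1.57, 4.71], [0.07, 3.14], [-2.87, 2.87]. Speed limits (rad/s): [2.22, 2.22, 2.79, 3.14, 3.14, 3.14].

### API

Orientations are given as a 3x3 rotation matrix whose columns are the frame's x, y, z axes.
In Python, from bench import manip gives the robot as it stands. Calls block until the motion is done:
- manip.move_ptp(position, orientation): joint-space move of the TCP to a pose.
- manip.move_l(position, attitude=None, max_speed=0.15): straight line of the TCP; attitude=None keeps the orientation; max_speed is the mean speed in m/s.
- manip.move_j(angles): joint-space move.
- manip.set_gripper(opening, effort=None): opening from 0.0 (shut) to 1.0 (fully open); effort is the grip in N (None keeps the last); returns when the fingers have stopped.
- manip.dwell(seconds).
- manip.inverse_kinematics(position, orientation): joint angles nearest the present ones, or None.
- manip.grab_frame(name): name is "scene" or "top" or "wrist"; returns (picture, depth): 480x640x3 uint8, red, green, blue; 480x640 float32, m along the optical axis (not along the pixel's ray), 0 where there is no reading.
- manip.get_calibration(name): a dict with "camera_matrix" (3x3 intrinsics, pixels), "R" (3x3) and "t" (3): a world point X has camera coordinates R X + t. Camera axes: x right, y down, z forward; pixel columns grow to the right and rows downward; lengths in m; the calibration is good to about 2 mm. A picture is of the moment at which its call begins: read the wrist's pose just before it. get_calibration takes no time and is no camera call; for the wrist camera it gives the pose at the moment of the call.
A pose or a line that the arm cannot do raises manip.Unreachable and nothing moves.
- manip.sign_off(): hands the job in; it is judged then, once.
Trained networks look in the newest picture that a camera, given by its name, has taken for a name from the list of things; names that differ only in an ending like _2 or _b are one class to them, and where a whole thing is asked for, a point or a joint stands for the part that bears it (a point fixed in the world has none). Each returns a list of dicts, best first, with "confidence" (0 to 1); they miss things now and then, are a little off and sometimes report something else, mostly with a low value. They report only what shows in the picture. A call takes as long as a camera call.
- manip.look_for(camera, name): "at" ([x, y, z] in m, in world coordinates, good to about 4 mm: the middle of the surface that is visible of it).
Readings, each from a call of its own:
- manip.current_time(): time.
- manip.current_qpos(): joint angles.
- manip.current_joint_vel(): joint speeds.
- manip.current_joint_torque(): joint torques, N m.
- manip.current_ee_pos(): TCP position.
- manip.current_tcp_rot(): TCP orientation.
- manip.current_force(): force on the tool from outside, world axes, zero at the start.
- manip.current_ft_torque(): the same for the moment, N m.
- manip.current_grip_width(): opening from 0.0 (shut) to 1.0 (fully open).
- manip.current_grip_force(): force on a finger pad.
Only numpy, scipy, OpenCV 4.12 (cv2) and the standard library are available. Lean on these libraries where they do the work, as an engineer would, in place of code of your own. Each camera call takes 0.05 s, during which the arm holds its last target. There are 200 camera calls.

## Working session

There is one attempt and no reset: what is moved stays moved. The work goes in short steps, each a Python script; the robot and the scene stay as the last script left them, time stands still between calls to the robot, and variables do not carry over. Pictures are saved under pics/ and viewed, at most 10 in all, crops included, and the job is handed in when it is done.

```bash
mkdir -p pics; ls; cat > h.py <<'E'
import numpy as np, cv2
from bench import manip as m
def cloud(cam):
    c=m.get_calibration(cam); rgb,d=m.grab_frame(cam)
    K=np.array(c["camera_matrix"]);R=np.array(c["R"]);t=np.array(c["t"])
    v,u=np.mgrid[0:480,0:640]
    P=np.stack([(u-K[0,2])/K[0,0]*d,(v-K[1,2])/K[1,1]*d,d],-1)
    W=(P-t)@R
    W[d<=0]=np.nan
    return rgb,W
def save(n,rgb): cv2.imwrite(n,cv2.cvtColor(rgb,cv2.COLOR_RGB2BGR))
E
python3 - <<'E'
from h import *
np.set_printoptions(precision=3,suppress=True)
rgb,W=cloud("top"); save("pics/top.png",rgb); np.save("top.npy",W)
for n in ["case","driver","cassette","fitted","cassette_tongue","cassette_step","cassette_pad","lip_a","catch_a","tin","dye","wax"]:
    print(n,[(np.round(r["at"],3).tolist(),round(r["confidence"],2)) for r in m.look_for("top",n)])
print(W[0,0],W[0,639],W[479,0],W[479,639],m.current_time())
E
```

```text
pics
case [([0.719, 0.07, 0.003], 0.66)]
driver [([0.604, 0.032, 0.03], 0.77)]
cassette [([0.495, -0.368, 0.029], 0.62)]
fitted [([0.58, 0.106, 0.033], 0.8)]
cassette_tongue [([0.494, -0.361, 0.032], 0.74)]
cassette_step [([0.496, -0.363, 0.034], 0.76)]
cassette_pad [([0.492, -0.361, 0.033], 0.79), ([0.604, 0.033, 0.032], 0.3)]
lip_a [([0.723, 0.066, 0.007], 0.73)]
catch_a [([0.668, 0.05, 0.032], 0.5), ([0.647, 0.128, 0.034], 0.39)]
tin [([0.506, 0.34, 0.085], 0.7)]
dye [([0.647, 0.414, 0.075], 0.73), ([0.72, 0.072, 0.005], 0.46)]
wax [([0.672, -0.421, 0.024], 0.78)]
[ 1.651  1.338 -0.75 ] [ 1.5   -1.342 -0.618] [0.168 0.465 0.562] [-0.106 -0.819  0.02 ] 0.65
```

View pics/top.png

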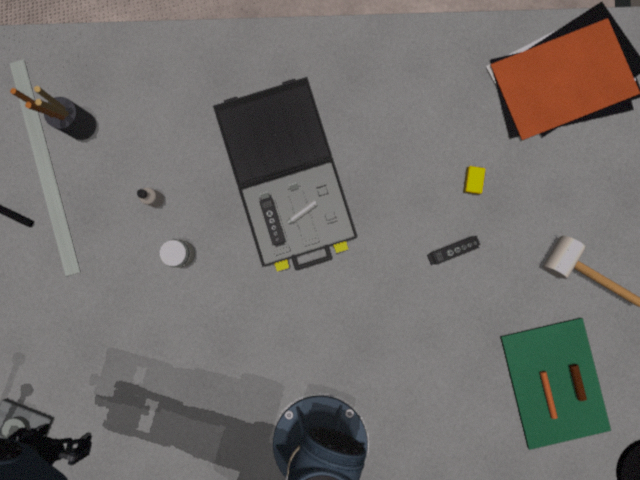

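The top view shows the case at about pixel (300,210) with its hinge side up. The fitted cassette is in bay a (270,218), and the driver lies across bay b (303,212). The loose cassette is at (453,249) on the right.

```bash
python3 - <<'E'
from h import *
np.set_printoptions(precision=3,suppress=True)
print(m.current_tcp_rot(), m.get_calibration("wrist"), m.current_ee_pos())
yaw=0.28
c,s=np.cos(yaw),np.sin(yaw)
# tool x = case y?, keep near present
R0=np.array([[c,s,0],[s,-c,0],[0,0,-1.]])
print(m.inverse_kinematics([0.57,0.03,0.40],R0))
m.move_ptp([0.57,0.03,0.40],R0)
cal=m.get_calibration("wrist"); print(-np.array(cal["R"]).T@cal["t"],np.array(cal["R"]))
rgb,W=cloud("wrist"); save("pics/w1.png",rgb); np.savez("w1.npz",rgb=rgb,W=W)
for n in ["driver","fitted","lip_a","catch_a"]:
    print(n,[(np.round(r["at"],3).tolist(),round(r["confidence"],2)) for r in m.look_for("wrist",n)])
print(m.current_qpos(),m.current_time())
z=W[...,2]
print(np.histogram(z[np.isfinite(z)],bins=np.arange(-.02,.12,.005)))
E
```

```text
[[-0.973  0.231 -0.   ]
 [ 0.231  0.973  0.   ]
 [ 0.     0.    -1.   ]] {'camera_matrix': array([[345.103,   0.   , 321.083],
       [  0.   , 345.103, 240.384],
       [  0.   ,   0.   ,   1.   ]]), 'R': array([[ 0.231,  0.973,  0.   ],
       [ 0.931, -0.221,  0.291],
       [ 0.283, -0.067, -0.957]]), 't': array([-0.55 , -0.038,  0.38 ])} [0.127 0.535 0.231]
[-0.029  0.278  1.343 -0.     1.521  1.262]
[0.641 0.052 0.543] [[ 0.277 -0.961 -0.   ]
 [-0.919 -0.265  0.292]
 [-0.281 -0.081 -0.956]]
driver [([0.606, 0.031, 0.029], 0.87)]
fitted [([0.586, 0.106, 0.036], 0.8), ([0.674, -0.412, 0.028], 0.53)]
lip_a [([0.675, 0.051, 0.009], 0.73), ([0.674, -0.416, 0.027], 0.36), ([0.5, -0.352, 0.032], 0.33)]
catch_a [([0.585, 0.104, 0.037], 0.73), ([0.652, 0.125, 0.032], 0.56), ([0.669, 0.046, 0.031], 0.46)]
[-0.028  0.278  1.343  0.     1.521  1.262] 3.3583
(array([     0,      0,      0,  32066, 154769,  27626,   6363,   1938,
         2158,   2428,   2694,   3213,   2510,   2740,    520,    392,
          261,    257,    388,    574,    581,   1886,    107,     40,
           61,     74,    105]), array([-0.02 , -0.015, -0.01 , -0.005,  0.   ,  0.005,  0.01 ,  0.015,
        0.02 ,  0.025,  0.03 ,  0.035,  0.04 ,  0.045,  0.05 ,  0.055,
        0.06 ,  0.065,  0.07 ,  0.075,  0.08 ,  0.085,  0.09 ,  0.095,
        0.1  ,  0.105,  0.11 ,  0.115]))
```

View pics/w1.png

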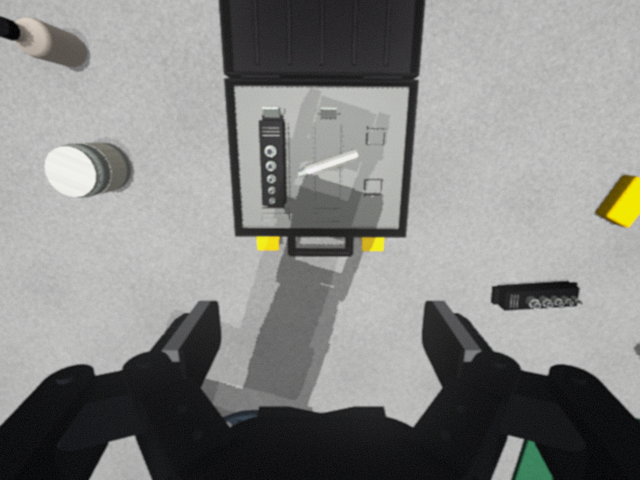

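The wrist view shows the case almost square to the image: walls at columns 228–415 and rows 78–236. The driver runs from (300,173) to (357,153), with the cradle saddles at (375,136) and (373,187). The loose cassette is at (535,296) with its thumb pad on the left, toward the case.

```bash
cat > fit.py <<'E'
import numpy as np
from scipy.optimize import least_squares
def rot(a): return np.array([[np.cos(a),-np.sin(a)],[np.sin(a),np.cos(a)]])
def rectfit(P,p0,hx,hy):
    def f(p):
        q=np.abs((P-p[:2])@rot(p[2]))-[hx,hy]
        return np.where((q>0).all(1),np.linalg.norm(np.maximum(q,0),axis=1),np.maximum(q[:,0],q[:,1]))
    r=least_squares(f,p0,loss="soft_l1",f_scale=0.002); return r.x,np.median(np.abs(f(r.x)))
def caseframe(p,W): # world xyz -> case
    Q=W.copy(); Q[...,:2]=(W[...,:2]-p[:2])@rot(p[2]); return Q
E
python3 - <<'E'
from h import *
from fit import *
np.set_printoptions(precision=4,suppress=True)
d=np.load("w1.npz");W=d["W"].reshape(-1,3);W=W[np.isfinite(W[:,0])]
p=np.array([0.604,0.042,0.28])
for k in range(3):
    Q=caseframe(p,W); q=np.abs(np.abs(Q[:,:2])-0)
    near=(np.abs(np.maximum(q[:,0]-.107,q[:,1]-.127))<.012)&(Q[:,2]>.038)&(Q[:,2]<.052)&(Q[:,0]<.10)
    p,e=rectfit(W[near][:,:2],p,.107,.127); print(p,e,near.sum())
Q=caseframe(p,W)
for lo,hi in[(-.13,-.127),(.127,.14)]: pass
w=near&(Q[:,0]<.1); print("wall z",np.median(Q[near][:,2]))
f=(np.abs(Q[:,0])<.05)&(np.abs(Q[:,1]-30e-3)<.008)|((np.abs(Q[:,0])<.02)&(np.abs(Q[:,1]+.08)<.02)); print("deck z",np.median(Q[f][:,2]))
# hist of outer edges
D=Q[(np.abs(Q[:,0]+3e-3)<.055)&(np.abs(Q[:,1]+.010)<.06)&(Q[:,2]>.024)&(Q[:,2]<.045)]
D=D[(D[:,1]<.035)]
print("driver n",len(D),D.mean(0),np.median(D[:,2]))
import cv2
print(cv2.minAreaRect((D[:,:2]*1000).astype(np.float32)))
u,s,vt=np.linalg.svd(D[:,:2]-D[:,:2].mean(0),full_matrices=False);print(vt[0],np.arctan2(vt[0,1],vt[0,0]))
t=(D[:,:2]-D[:,:2].mean(0))@vt[0];print("ext",t.min(),t.max())
# fitted check
F=Q[(np.abs(Q[:,0])<.07)&(np.abs(Q[:,1]-.07)<.025)&(Q[:,2]>.033-.006)&(Q[:,2]<.044)]
print("fitted top",np.percentile(F,[2,50,98],axis=0))
C=W[(np.abs(W[:,0]-.495)<.1)&(np.abs(W[:,1]+.365)<.1)&(W[:,2]>.022)&(W[:,2]<.037)]
print("cass",len(C),np.median(C,0),cv2.minAreaRect((C[:,:2]*1000).astype(np.float32)))
E
```

```text
[0.6045 0.0416 0.2743] 0.001733619384685775 2114
[0.6046 0.0416 0.2735] 0.0016990187207476803 2094
[0.6046 0.0416 0.2734] 0.0016933633604933884 2093
wall z 0.0447416716798199
deck z 0.48207030087077807
driver n 736 [-0.0012 -0.0167  0.0319] 0.03216924617794976
((0.6844139099121094, -17.920085906982422), (100.0213851928711, 103.36897277832031), 0.13036762177944183)
[-0.2823  0.9593] 1.8569810651586443
ext -0.06508408181209425 0.051737319874987316
fitted top [[-0.0601  0.053   0.029 ]
 [ 0.005   0.0677  0.0388]
 [ 0.067   0.0861  0.0409]]
cass 1253 [ 0.4974 -0.3538  0.0306] ((494.77001953125, -365.9031982421875), (35.405670166015625, 121.07225036621094), 20.163890838623047)
```

```bash
cat >> fit.py <<'E'
CASE=np.array([0.6046,0.0416,0.2734])
def down(y): # tool pointing down, tool y at world angle y
    c,s=np.cos(y),np.sin(y); return np.array([[-s,c,0],[c,s,0],[0,0,-1.]])
def c2w(x,y,p=CASE): return np.append(p[:2]+rot(p[2])@[x,y],[])
def driverfit(Q,ang):
    D=Q[(np.abs(Q[:,0]+3e-3)<.055)&(np.abs(Q[:,1]+.010)<.05)&(Q[:,2]>.026)&(Q[:,2]<.04)]
    c=np.array([-.003,-.010])
    for w in (.014,.011,.011):
        n=np.array([-np.sin(ang),np.cos(ang)]);E=D[np.abs((D[:,:2]-c)@n)<w][:,:2]
        u,s,vt=np.linalg.svd(E-E.mean(0),full_matrices=False)
        ang=np.arctan2(vt[0,1],vt[0,0])%np.pi; c=E.mean(0)
    t=(E-c)@vt[0]
    return ang,c,np.percentile(t,[.5,99.5]),len(E)
E
python3 - <<'E'
from h import *
from fit import *
np.set_printoptions(precision=4,suppress=True)
W=np.load("w1.npz")["W"].reshape(-1,3);W=W[np.isfinite(W[:,0])]
r=driverfit(caseframe(CASE,W),np.radians(108)); print(r,np.degrees(r[0]))
y=r[0]+CASE[2]-np.pi/2
xy=c2w(-.003,-.010); print(y,xy)
m.set_gripper(0.5)
# stand so that the camera (71 mm on tool +x) sees the driver
R=down(y); pos=np.append(xy,.20)-R[:,0]*.07
m.move_ptp(pos,R)
rgb,W=cloud("wrist"); save("pics/w2.png",rgb); np.savez("w2.npz",rgb=rgb,W=W)
Q=caseframe(CASE,W.reshape(-1,3));Q=Q[np.isfinite(Q[:,0])]
r=driverfit(Q,r[0]);print(r,np.degrees(r[0]),m.current_time(),m.current_qpos())
for n in ["driver"]: print(m.look_for("wrist",n))
E
```

```text
(np.float64(1.9029882182927595), array([-0.0015, -0.0117]), array([-0.0466,  0.0423]), 665) 109.03319337129533
0.6055918914978631 [0.6044 0.0312]
(np.float64(1.901973242143585), array([-0.0021, -0.009 ]), array([-0.0441,  0.0449]), 1880) 108.9750395216412 5.625 [-0.113   0.5525  1.4186 -0.      1.1697 -0.718 ]
[{'at': [0.604, 0.0342, 0.0283], 'confidence': 0.55}]
```

View pics/w2.png

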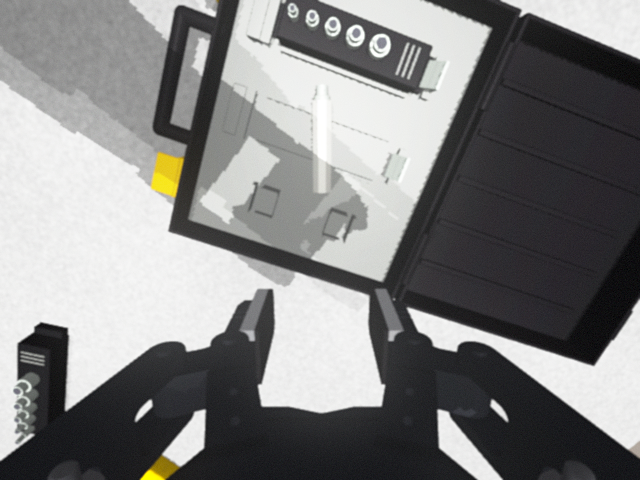

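Driver is vertical at columns 313–330, rows 88–192, centred under the fingers' midline. The depth fit agrees to 1 mm, so I'll grasp it.

```bash
python3 - <<'E'
from h import *
from fit import *
np.set_printoptions(precision=4,suppress=True)
ang=1.9020; y=ang+CASE[2]-np.pi/2; R=down(y)
xy=c2w(-.0025,-.0097)
m.move_ptp(np.append(xy,.07),R)
m.move_l(np.append(xy,.016),max_speed=.08)
print(m.current_force())
m.set_gripper(0.0,40)
print("grip",m.current_grip_width(),m.current_grip_force())
m.move_l(np.append(xy,.10),max_speed=.15)
print("grip",m.current_grip_width(),m.current_grip_force())
m.move_ptp(np.append(c2w(0,-.08),.10),down(CASE[2]+np.pi/2))
print("t",m.current_time(),m.current_ee_pos(),m.current_qpos())
rgb,W=cloud("wrist"); save("pics/w3.png",rgb); np.savez("w3.npz",rgb=rgb,W=W)
E
```

```text
[-0.0538  0.4957  0.0179]
grip 0.17385939239035697 40.5243721883744
grip 0.1749761227672733 39.87569938413799
t 9.4167 [ 0.6259 -0.0352  0.0995] [-0.1305  0.6396  1.5446  0.      0.9583 -1.9736]
```

View pics/w3.png

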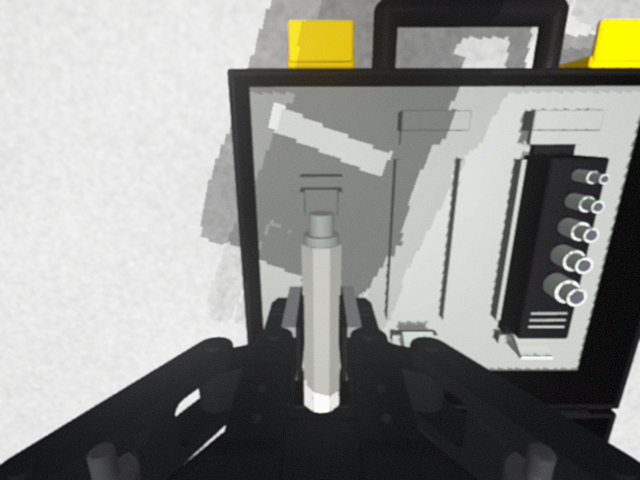

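The driver is held with its spigot end at (320,222) and its far end at (321,405), above the cradle. I'll check tilt and offset from depth.

```bash
python3 - <<'E'
from h import *
from fit import *
np.set_printoptions(precision=4,suppress=True)
W=np.load("w3.npz")["W"]; Q=caseframe(CASE,W)
for r in range(205,425,10): 
    s=Q[r,312:332]; print(r,Q[r,321],np.nanmedian(s,0))
# case re-check with this closer view: walls
Q=Q.reshape(-1,3);Q=Q[np.isfinite(Q[:,0])]
def show(n,mask): 
    if mask.sum()>5: print(n,mask.sum(),np.percentile(Q[mask],[3,50,97],axis=0).round(4).tolist())
show("-x wall",(Q[:,2]>.04)&(Q[:,2]<.05)&(np.abs(Q[:,1]+.04)<.05)&(Q[:,0]<-.09)&(Q[:,0]>-.12))
show("-y wall",(Q[:,2]>.04)&(Q[:,2]<.05)&(np.abs(Q[:,0]+.03)<.06)&(Q[:,1]<-.115))
show("deck",(np.abs(Q[:,0])<.05)&(np.abs(Q[:,1]+.010)<.01))
show("saddle",(np.abs(Q[:,0]+.034)<.015)&(np.abs(Q[:,1]+.08)<.02)&(Q[:,2]>.022)&(Q[:,2]<.036))
show("fittedtop",(np.abs(Q[:,0])<.1)&(np.abs(Q[:,1]-.07)<.025)&(Q[:,2]>.035)&(Q[:,2]<.042))
E
```

```text
205 [-0.0312 -0.0793  0.0213] [-0.0311 -0.0789  0.0208]
215 [-0.045  -0.0793  0.1124] [-0.045  -0.0789  0.1122]
225 [-0.0413 -0.0793  0.1133] [-0.0412 -0.0791  0.113 ]
235 [-0.0373 -0.0793  0.1136] [-0.0372 -0.0791  0.1132]
245 [-0.0338 -0.0793  0.1153] [-0.0338 -0.0791  0.1154]
255 [-0.0303 -0.0793  0.1172] [-0.0301 -0.0791  0.1164]
265 [-0.0261 -0.0793  0.1168] [-0.0261 -0.0791  0.1168]
275 [-0.0218 -0.0793  0.1165] [-0.0218 -0.0791  0.1166]
285 [-0.0178 -0.0793  0.1172] [-0.0174 -0.0791  0.1163]
295 [-0.0128 -0.0793  0.1159] [-0.013  -0.0791  0.1164]
305 [-0.0086 -0.0793  0.1165] [-0.0086 -0.0791  0.1164]
315 [-0.005  -0.0793  0.1181] [-0.0042 -0.0791  0.1168]
325 [ 0.0008 -0.0794  0.1161] [ 0.0006 -0.0791  0.1164]
335 [ 0.0056 -0.0794  0.116 ] [ 0.0054 -0.0789  0.1164]
345 [ 0.0101 -0.0794  0.1164] [ 0.0102 -0.0792  0.1163]
355 [ 0.0145 -0.0794  0.1172] [ 0.0149 -0.0792  0.1166]
365 [ 0.0199 -0.0794  0.1166] [ 0.02   -0.0792  0.1165]
375 [ 0.0253 -0.0794  0.1163] [ 0.0251 -0.0792  0.1165]
385 [ 0.03   -0.0794  0.1168] [ 0.0301 -0.0792  0.1167]
395 [ 0.0365 -0.0794  0.1155] [ 0.036  -0.0792  0.116 ]
405 [ 0.0408 -0.0794  0.1167] [ 0.0411 -0.0792  0.1164]
415 [-0.0112 -0.0794  0.1768] [-0.0101 -0.0792  0.1757]
-x wall 3188 [[-0.1192, -0.0885, 0.041], [-0.1074, -0.0655, 0.0443], [-0.1042, 0.0052, 0.0468]]
-y wall 1705 [[-0.0871, -0.1279, 0.0406], [-0.0378, -0.1255, 0.0454], [0.0253, -0.1241, 0.0468]]
deck 4179 [[-0.0471, -0.0197, 0.0079], [-0.01, -0.0111, 0.0091], [0.046, -0.0006, 0.1901]]
saddle 435 [[-0.0488, -0.0924, 0.0222], [-0.0373, -0.0792, 0.0292], [-0.0264, -0.0661, 0.0307]]
fittedtop 7929 [[-0.0606, 0.0536, 0.036], [-0.0093, 0.0646, 0.0388], [0.0563, 0.0856, 0.0403]]
```

```bash
python3 - <<'E'
from h import *
from fit import *
np.set_printoptions(precision=4,suppress=True)
xy=c2w(.0008,-.08)
m.move_l(np.append(xy,.045),max_speed=.12)
m.move_l(np.append(xy,.0205),max_speed=.04)
print(m.current_force(),m.current_ee_pos())
m.set_gripper(0.42)
m.move_l(np.append(xy,.10),max_speed=.12)
rgb,W=cloud("wrist"); save("pics/w4.png",rgb)
Q=caseframe(CASE,W).reshape(-1,3);Q=Q[np.isfinite(Q[:,0])]
D=Q[(np.abs(Q[:,0])<.046)&(np.abs(Q[:,1]+.08)<.0095)&(Q[:,2]>.028)&(Q[:,2]<.045)]
print("driver",len(D),np.percentile(D,[1,50,99],axis=0))
print(np.polyfit(D[:,0],D[:,1],1),np.polyfit(D[:,0],D[:,2],1),m.current_time())
E
```

```text
[-0.1333  0.0121 -1.5565] [ 0.627  -0.0352  0.0204]
driver 3166 [[-0.0436 -0.087   0.0303]
 [-0.0014 -0.0794  0.0356]
 [ 0.0446 -0.0715  0.038 ]]
[ 0.0028 -0.0793] [0.0168 0.0352] 12.0333
```

View pics/w4.png

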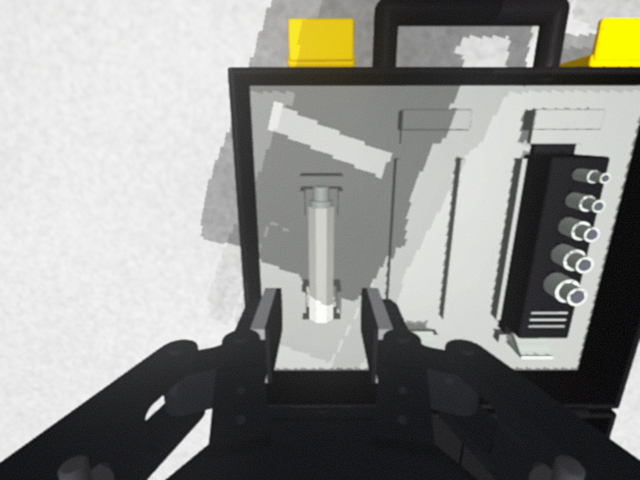

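The driver now lies in its cradle, spigot end at (321,195) and far end at (321,320), level and 1 mm from the nominal place. Next is the loose cassette: take a close look, then grasp it.

```bash
python3 - <<'E'
from h import *
from fit import *
np.set_printoptions(precision=4,suppress=True)
yaw=np.radians(110.2); R=down(yaw-np.pi/2)
m.move_ptp(np.append(np.array([.495,-.366])-R[:2,0]*.065,.17),R)
rgb,W=cloud("wrist"); save("pics/w5.png",rgb); np.savez("w5.npz",rgb=rgb,W=W)
print(m.current_time(),m.current_qpos())
P=W.reshape(-1,3);P=P[np.isfinite(P[:,0])]
p=np.array([.495,-.366,yaw])
for k in range(3):
    Q=caseframe(p,P); T=Q[(np.abs(Q[:,0])<.075)&(np.abs(Q[:,1])<.028)&(Q[:,2]>.026)&(Q[:,2]<.034)]
    r=cv2.minAreaRect((T[:,:2]*1000).astype(np.float32)); 
    lo,hi=np.percentile(T[:,:2],[.7,99.3],axis=0); c=(lo+hi)/2
    # slope of the long edges
    sl=[]
    for sgn in(1,-1):
        xs=np.arange(-.055,.056,.005); ys=[np.percentile(sgn*T[np.abs(T[:,0]-x)<.003][:,1],98) for x in xs]
        sl.append(sgn*np.polyfit(xs,ys,1)[0])
    print(r,lo,hi,sl,len(T))
    p[:2]+=rot(p[2])@c; p[2]+=np.mean(sl)
print(p); np.save("cass.npy",p)
Q=caseframe(p,P)
for n,a,b in(("tongue",-.085,-.063),("step",.063,.08)):
    E=Q[(Q[:,0]>a)&(Q[:,0]<b)&(np.abs(Q[:,1])<.02)&(Q[:,2]>.0035)&(Q[:,2]<.014)]
    print(n,len(E),np.percentile(E,[2,50,98],axis=0) if len(E)>5 else "")
E
```

```text
13.6083 [-0.7576  0.6303  1.3659  0.0002  1.1459 -1.1124]
((0.23717880249023438, -0.028285980224609375), (34.05262756347656, 119.65957641601562), 89.87069702148438) [-0.0586 -0.0168] [0.0596 0.0168] [np.float64(-0.006047804518455739), np.float64(-0.001340168141846559)] 5770
((-0.2281494140625, -0.016645431518554688), (119.65957641601562, 34.05262756347656), 0.08234792202711105) [-0.0591 -0.0167] [0.0591 0.0168] [np.float64(-0.0010921708215445851), np.float64(0.0029942651370726365)] 5770
((-0.2504844665527344, -0.03432655334472656), (119.65957641601562, 34.05262756347656), 0.027858268469572067) [-0.0591 -0.0168] [0.0591 0.0168] [np.float64(-0.0020024304249448848), np.float64(0.0021003820558883747)] 5770
[ 0.4948 -0.3655  1.9207]
tongue 222 [[-0.0736 -0.0128  0.0047]
 [-0.0703 -0.0009  0.0059]
 [-0.0667  0.012   0.0072]]
step 266 [[ 0.0633 -0.0145  0.0093]
 [ 0.0655  0.0001  0.0108]
 [ 0.0679  0.0147  0.0124]]
```

View pics/w5.png

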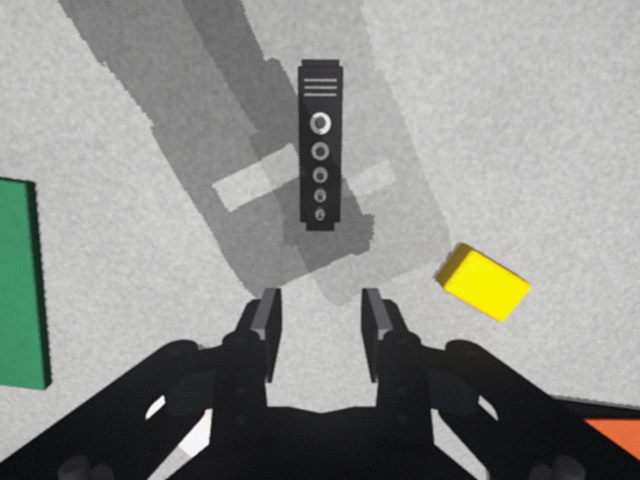

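The cassette is upright in view: step at (320,63), pad at (320,88), tongue at (320,226). The fit agrees with the nominal size to better than 1 mm. I'll grasp it now.

```bash
cat >> fit.py <<'E'
from scipy.spatial.transform import Rotation as Ro
G=np.array([-.005,0,.010]) # TCP in the cassette frame
def toolpose(tip,th,g=None,bank=0.):
    """tip: tongue tip in case frame (m), th: step end up (rad)"""
    Rw=Ro.from_euler('z',CASE[2]).as_matrix(); Rc=Rw@Ro.from_euler('y',-th).as_matrix()
    t=Rw@np.array(tip)+[CASE[0],CASE[1],0]
    return t+Rc@((G if g is None else g)-[-.074,0,0]), Rc@np.diag([1.,-1,-1])
def inhand(W,pos,R):
    T=(W.reshape(-1,3)-pos)@R; T=T[np.isfinite(T[:,0])]
    return T*[1,-1,-1]+G # as if in cassette frame
E
python3 - <<'E'
from h import *
from fit import *
np.set_printoptions(precision=4,suppress=True)
p=np.load("cass.npy"); R=down(p[2]-np.pi/2)
xy=p[:2]+rot(p[2])@G[:2]
m.set_gripper(0.75)
m.move_ptp(np.append(xy,.09),R)
m.move_l(np.append(xy,G[2]),max_speed=.1)
m.set_gripper(0.0,70)
print("grip",m.current_grip_width(),m.current_grip_force(),m.current_force())
m.move_l(np.append(xy,.16),max_speed=.15)
print("grip",m.current_grip_width(),m.current_force())
pos,R=toolpose([-.060,-.010,.13],np.radians(16))
print(m.inverse_kinematics(pos,R),pos)
m.move_ptp(pos,R)
m.dwell(.2)
print(m.current_ee_pos()-pos,m.current_time(),m.current_qpos())
rp,rR=np.array(m.current_ee_pos()),np.array(m.current_tcp_rot())
rgb,W=cloud("wrist"); save("pics/w6.png",rgb); np.savez("w6.npz",rgb=rgb,W=W)
C=inhand(W,rp,rR)
T=C[(C[:,0]>.033)&(C[:,0]<.058)&(np.abs(C[:,1])<.015)&(np.abs(C[:,2]-.03)<.02)]
print("pad",len(T),np.median(T,0),"slope z/x",np.polyfit(T[:,0],T[:,2],1),"z/y",np.polyfit(T[:,1],T[:,2],1))
S=C[(C[:,0]>.0)&(C[:,0]<.09)&(np.abs(C[:,1])<.025)&(C[:,2]>-.01)&(C[:,2]<.045)]
h=np.percentile(S,[1,99],axis=0);print(h)
for a,b in((.025,.034),(.005,.014)):
    E=S[(S[:,2]>a)&(S[:,2]<b)]; print(len(E),np.percentile(E,[1,50,99],axis=0))
E
```

```text
grip 0.37955364125749874 70.71534991264343 [-1.5605  1.8414  6.1875]
grip 0.37673198553038256 [-0.9284  0.2796 -1.422 ]
[-0.0617  0.4357  1.7542  0.1425  0.6922  1.1378] [0.6107 0.0329 0.1586]
[ 0.     -0.0004 -0.    ] 19.0583 [-0.0623  0.4358  1.7541  0.1425  0.6923  1.1375]
pad 5625 [0.046  0.0001 0.0301] slope z/x [0.0002 0.0301] z/y [-0.0011  0.0301]
[[ 0.0009 -0.0216  0.0092]
 [ 0.067   0.0217  0.0437]]
12148 [[ 0.001  -0.0191  0.0274]
 [ 0.0364  0.0001  0.03  ]
 [ 0.0595  0.0188  0.0328]]
1633 [[ 0.0597 -0.0144  0.0084]
 [ 0.0638  0.0005  0.01  ]
 [ 0.0677  0.0151  0.0132]]
```

View pics/w6.png

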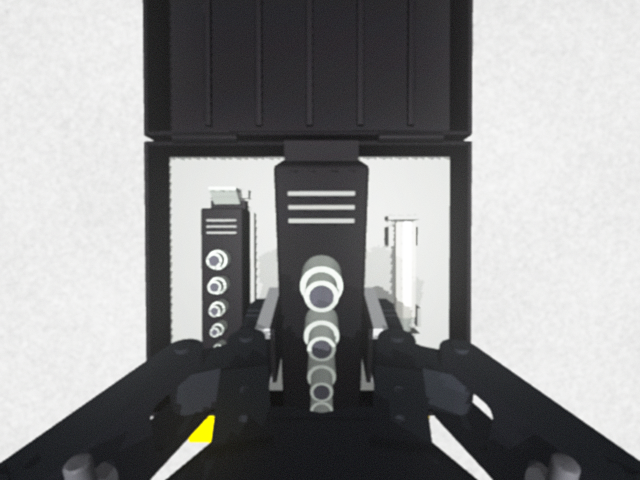

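The cassette is held square and level, with pad at (320,205) and step at (320,150). The in-hand pose matches the plan within 0.5 mm. One offline check of the bay's y offset before inserting.

```bash
python3 - <<'E'
from fit import *
np.set_printoptions(precision=4,suppress=True)
for f in ("w1","w2","w6"):
    Q=caseframe(CASE,np.load(f+".npz")["W"]).reshape(-1,3);Q=Q[np.isfinite(Q[:,0])]
    print(f)
    z,x,y=Q[:,2],Q[:,0],Q[:,1]; tops=(z>.041)&(z<.05)
    def s(n,k,i): 
        if k.sum()>20: print(n,k.sum(),np.percentile(Q[k],[5,50,95],axis=0)[:,i])
    for sg in(1,-1): s("ywall%d"%sg,tops&(np.abs(x)<.09)&(np.abs(y-sg*.127)<.01),1)
    s("-xwall",tops&(np.abs(y)<.1)&(np.abs(x+.107)<.01),0)
    s("catch_b",(np.abs(y+.010)<.02)&(x>.055)&(x<.085)&(z>.03)&(z<.04),1)
    s("catch_b x",(np.abs(y+.010)<.02)&(x>.055)&(x<.085)&(z>.03)&(z<.04),0)
    s("lip_b y",(np.abs(y+.010)<.03)&(x>-.085)&(x<-.062)&(z>.018)&(z<.026),1)
    s("lip_b x",(np.abs(y+.010)<.02)&(x>-.09)&(x<-.062)&(z>.018)&(z<.026),0)
    s("fitpad y",(np.abs(y-.07)<.025)&(x>.028)&(x<.055)&(z>.034)&(z<.041),1)
    s("saddles y",(np.abs(y+.08)<.02)&(np.abs(np.abs(x)-.034)<.008)&(z>.0265)&(z<.031),1)
E
```

```text
w1
ywall1 451 [0.1248 0.1263 0.1286]
ywall-1 446 [-0.1284 -0.1262 -0.1248]
-xwall 630 [-0.1162 -0.1068 -0.1044]
catch_b 86 [-0.0201 -0.0092  0.0004]
catch_b x 86 [0.0675 0.0711 0.0737]
lip_b y 288 [-0.0284 -0.0099  0.0086]
lip_b x 330 [-0.0879 -0.0785 -0.0696]
fitpad y 508 [0.0544 0.0695 0.0851]
saddles y 86 [-0.0928 -0.0903 -0.0667]
w2
ywall1 91 [0.125  0.1259 0.1279]
ywall-1 1017 [-0.1277 -0.1252 -0.1241]
-xwall 1715 [-0.115  -0.1057 -0.1038]
catch_b 239 [-0.0194 -0.0093  0.0004]
catch_b x 239 [0.0685 0.0715 0.0745]
lip_b y 969 [-0.0281 -0.0088  0.0094]
lip_b x 1129 [-0.0877 -0.0786 -0.0694]
fitpad y 1605 [0.0545 0.0704 0.0855]
saddles y 243 [-0.0926 -0.0896 -0.0659]
w6
ywall1 1400 [0.1249 0.126  0.1285]
ywall-1 1190 [-0.128  -0.1256 -0.1244]
-xwall 136 [-0.1164 -0.1113 -0.1043]
fitpad y 1440 [0.0539 0.0694 0.0849]
saddles y 263 [-0.093  -0.0904 -0.0664]
```

```bash
python3 - <<'E'
from h import *
from fit import *
np.set_printoptions(precision=3,suppress=True)
def go(tip,deg,v):
    pos,R=toolpose(tip,np.radians(deg)); m.move_l(pos,R,max_speed=v)
    e=np.array(m.current_ee_pos())-pos
    print(tip,deg,"F",np.array(m.current_force()),"err mm",e*1e3,"t",m.current_time())
y=-.0097
go([-.063,y,.13],16,.1)
go([-.063,y,.030],16,.12)
go([-.063,y,.0095],16,.04)
go([-.0715,y,.0093],13,.03)
go([-.0765,y,.0093],13,.03)
m.dwell(.2)
go([-.0765,y,.0090],9.5,.03)
rp,rR=np.array(m.current_ee_pos()),np.array(m.current_tcp_rot())
rgb,W=cloud("wrist"); save("pics/w7.png",rgb); np.savez("w7.npz",rgb=rgb,W=W)
C=inhand(W,rp,rR)
T=C[(C[:,0]>.033)&(C[:,0]<.058)&(np.abs(C[:,1])<.015)&(np.abs(C[:,2]-.03)<.02)]
print("pad",np.median(T,0),"slope z/x",np.polyfit(T[:,0],T[:,2],1))
E=C[(np.abs(C[:,1])<.02)&(C[:,2]>.005)&(C[:,2]<.014)&(C[:,0]>.05)&(C[:,0]<.08)];print(np.percentile(E,[1,50,99],axis=0))
E
```

```text
[-0.063, -0.0097, 0.13] 16 F [-0.175  0.235 -2.211] err mm [-0.174 -0.084  0.017] t 19.3583
[-0.063, -0.0097, 0.03] 16 F [-0.23   0.288 -0.867] err mm [ 0.506 -0.007  0.732] t 20.3417
[-0.063, -0.0097, 0.0095] 16 F [ 0.818  0.587 -1.743] err mm [-0.022 -0.009 -0.097] t 21.0083
[-0.0715, -0.0097, 0.0093] 13 F [ 0.448  0.095 -1.554] err mm [0.171 0.081 0.109] t 21.425
[-0.0765, -0.0097, 0.0093] 13 F [ 2.829  0.844 -2.199] err mm [ 0.267 -0.031  0.313] t 21.7417
[-0.0765, -0.0097, 0.009] 9.5 F [3.597 0.234 0.111] err mm [ 0.172  0.083 -0.115] t 22.2417
pad [ 0.046 -0.     0.03 ] slope z/x [-0.003  0.03 ]
[[ 0.06  -0.014  0.008]
 [ 0.064  0.001  0.01 ]
 [ 0.068  0.015  0.013]]
```

View pics/w7.png

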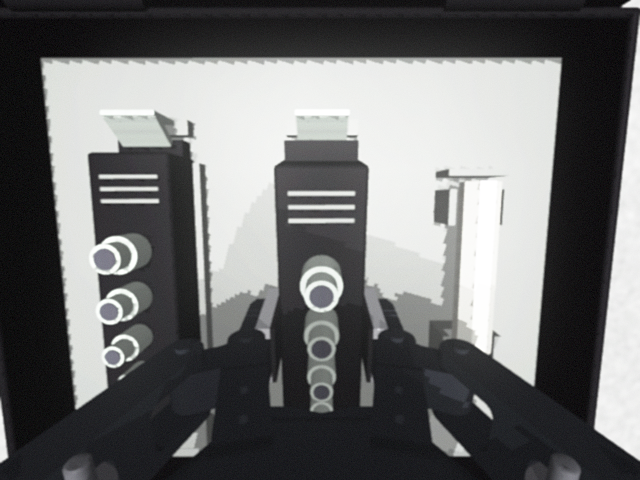

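The cassette is centred on its bay with the step at (321,150) just in front of the catch (322,125). The fit in hand is unchanged, so the tongue is under the lip. I'll lower it a little more, release, and press the pad with closed fingers.

```bash
python3 - <<'E'
from h import *
from fit import *
np.set_printoptions(precision=3,suppress=True)
y=-.0097
pos,R=toolpose([-.0765,y,.0088],np.radians(8)); m.move_l(pos,R,max_speed=.03)
print("F",np.array(m.current_force()))
m.set_gripper(0.62)
m.move_l(pos-R[:,2]*.07,max_speed=.12)
Rv=down(CASE[2]-np.pi/2); xy=c2w(.042,y)
m.set_gripper(0.0,40)
m.move_ptp(np.append(c2w(.03,y),.11),Rv)
rgb,W=cloud("wrist"); np.savez("w8.npz",rgb=rgb,W=W)
Q=caseframe(CASE,W).reshape(-1,3);Q=Q[np.isfinite(Q[:,0])]
T=Q[(Q[:,0]>.028)&(Q[:,0]<.052)&(np.abs(Q[:,1]+.010)<.014)&(Q[:,2]>.03)&(Q[:,2]<.07)]
print("pad",len(T),np.median(T,0),np.polyfit(T[:,0],T[:,2],1),m.current_time())
m.move_l(np.append(xy,.065),max_speed=.12)
f0=np.array(m.current_force())[2]
for z in np.arange(.060,.0340,-.002):
    m.move_l(np.append(xy,z),max_speed=.03)
    f=m.current_force()[2]-f0; a=m.current_ee_pos()[2]; print(round(z,3),round(a,4),round(f,1))
    if f>30: break
print(m.current_time())
m.move_l(np.append(c2w(.03,y),.12),max_speed=.15)
rgb,W=cloud("wrist"); save("pics/w9.png",rgb); np.savez("w9.npz",rgb=rgb,W=W)
Q=caseframe(CASE,W).reshape(-1,3);Q=Q[np.isfinite(Q[:,0])]
for yy in(-.010,.07):
    T=Q[(Q[:,0]>.030)&(Q[:,0]<.055)&(np.abs(Q[:,1]-yy)<.014)&(Q[:,2]>.03)&(Q[:,2]<.07)]
    print("pad",len(T),np.median(T,0),np.polyfit(T[:,0],T[:,2],1),m.current_time())
E
```

```text
F [2.747 0.835 0.834]
pad 1644 [ 0.04  -0.01   0.052] [0.104 0.047] 24.575
0.06 0.0602 -0.1
0.058 0.058 -0.2
0.056 0.0558 -0.4
0.054 0.0538 -0.8
0.052 0.0519 -0.8
0.05 0.0504 3.5
0.048 0.0476 -1.0
0.046 0.0457 -0.4
0.044 0.0439 0.3
0.042 0.0419 0.1
0.04 0.0396 -0.7
0.038 0.0381 2.5
0.036 0.038 22.0
28.4333
pad 1494 [ 0.043 -0.01   0.039] [0.002 0.039] 29.2
pad 1490 [0.043 0.07  0.039] [0.001 0.039] 29.2
```

View pics/w9.png

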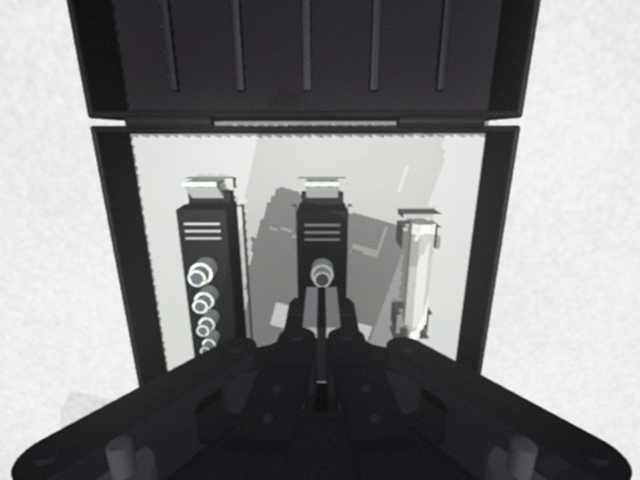

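The loose cassette (322,250) now lies level at the same height as the fitted one, with its catch (322,185) over the step just like the neighbour's. The driver (417,270) is still in its cradle. The arm is clear, so I'm handing in.

```bash
python3 - <<'E'
from h import *
m.dwell(.5); print(m.sign_off(), m.current_time())
E
```

```text
the job is handed in; nothing more can be done
the job is handed in; nothing more can be done
```

The job is handed in at about 30 s of the 61 s allowed: the driver lies in its cradle and the loose cassette is clipped home in bay b, level with the fitted one; the final picture agrees, but no verdict came back.

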